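Tip out the paint bin and fetch the red bottle from its back row

TASK

The red dropper bottle stands in the back row of the blue tilt-out bin, under the roof: tip the bin fully forward (it has a black bar to pull), lift the red bottle out and stand it upright in the empty compartment of the wooden tray, setting it down rather than dropping it. Then tip the bin fully home again; leave the other paints standing in the bin and everything else on the desk where it is.

Things in the scene. Friction and masses are not known exactly. Their poses are not given: they have to be found in the camera images.
- bin_housing: grey metal housing of the bin, fixed, 100 mm deep (x), 180 wide (y), 123 high. Origin on the desk straight below the bin's pivot, mid-width; -x is its front, toward the robot. It reaches from x = -20 to +80 mm. A roof (118 to 123 mm above the desk) covers all from x = 40 mm backward; in front of that the cheeks are 66 mm high.
- tilt_bin (a joint): tilt of the blue plastic bin: 0 = home (upright), 0.55 rad = tipped fully forward against its stop (top toward the robot, housing -x). Stiff hinge (0.2 N m of friction plus the weight: about 3 to 5 N at the bar); it stays where it is left.
- bin_pivot (a point): on the bin's pivot axis, mid-width, 32 mm above the desk; turns with the bin: x to the bin's back, y along the pivot, z out of its mouth (the housing's axes at tilt 0). In this frame, mm: inner floor z -8; front wall x -20 to -16, top z 40; divider between front and back row x 24 to 28, top 38; back wall x 62 to 66, top 46; sides' inner faces y +-77.5, top 40.
- bin_handle (a point): middle of the bin's black round handle bar: bar 10 mm thick, 68 mm long along y, at x = -35, z = +70 mm in the bin_pivot frame; same axes as bin_pivot. It stands 30 mm above the rim of the front wall on two stays at y = +-34 mm, with nothing between them, and 29 mm above the jars' lids behind it.
- red_dropper: dropper bottle with dark red paint and white nozzle, 30 g. Body 25.6 mm diameter up to 53 mm, then a 13.6 mm neck to 64 mm, nozzle tip at 74 mm. Origin at the centre of its foot, z along the bottle. Starts upright in the back row of the bin, left or right; when the bin is tipped it leans with the bin.
- navy_dropper: the same bottle with dark navy blue paint; starts beside the red one in the back row, about 66 mm from it. Leave it in the bin.
- orange_jar: paint jar with orange lid, 35 mm diameter, 49 mm high, origin at the centre of its foot; stands in the front row of the bin. Leave it there.
- black_jar: paint jar with black lid, 35 mm diameter, 49 mm high, origin at the centre of its foot; stands in the front row of the bin. Leave it there.
- paint_tray: low wooden tray, fixed, 90 mm (x) by 150 mm (y), 16 mm high, walls and floor 5 mm; a wall along x at y = 0 parts it into two compartments, each 80 by 67.5 mm inside. Origin at the centre of its underside.
- tray_empty (a point): middle of the inner floor of the tray's empty compartment, (0, +37, 5) mm in the tray's frame; axes of the tray.
- steel_cup: small steel mixing cup, 36 mm diameter, 18 mm high, origin at the centre of its foot; stands in the tray's other compartment. Leave it there.
- model_truck: dark grey half-built model truck, 28 x 62 x 30 mm, on the desk; leave it alone.
- spring_clamp: orange spring clamp, 27 x 60 x 12 mm, on the green cutting mat (2.4 mm thick); leave it alone.
- tape_roll: roll of yellow masking tape, 68 mm diameter, 18 mm high, on the green cutting mat (2.4 mm thick); leave it alone.
Things that resemble listed ones, but are neither listed nor needed, are in the scene too. Leave any purple look-alike of the black_jar alone. What is shaped like the red_dropper but yellow is not meant.

How it is judged (in metres and radians):
On the way, in this order (a step that is already met when the one before it is completed fails the run):
1. the bin is tipped fully forward (value of joint tilt_bin above 0.48 rad), for 0.2 s.
2. the red bottle is lifted out of the tipped bin (value of joint tilt_bin above 0.35 rad and z of red_dropper in the frame of bin_pivot above 0.05 m and contact force between red_dropper and the fingers above 0.5 N), for 0.1 s.
3. the red bottle stands upright in the empty compartment, let go (x of red_dropper in the frame of paint_tray between -0.034 and 0.034 m and y of red_dropper in the frame of paint_tray between 0.008 and 0.065 m and z of red_dropper in the frame of paint_tray below 0.009 m and angle between red_dropper's own z axis and vertical below 0.1 rad and contact force between red_dropper and the fingers below 0.05 N), for 0.2 s.
4. the bin is tipped fully home (value of joint tilt_bin below 0.05 rad), for 0.2 s.
At the end, for the whole second after the job is handed in: The bin is home (within 0.05 rad); the red bottle stands upright (within 0.1 rad), at rest, on the floor of the tray's empty compartment; the navy bottle stands in the back row and both jars stand in the bin (value of joint tilt_bin below 0.05 rad and x of red_dropper in the frame of paint_tray between -0.034 and 0.034 m and y of red_dropper in the frame of paint_tray between 0.008 and 0.065 m and z of red_dropper in the frame of paint_tray below 0.009 m and angle between red_dropper's own z axis and vertical below 0.1 rad and linear speed of red_dropper below 0.02 m/s and z of each of navy_dropper, orange_jar, black_jar in the frame of bin_pivot below 0.01 m and x of navy_dropper in the frame of bin_pivot above 0.026 m and angle between each of navy_dropper, orange_jar, black_jar's own z axis and vertical below 0.4 rad); the robot touches nothing.
It fails at once if the red bottle is dropped into the tray (let go more than 20 mm above its floor) (horizontal distance between red_dropper and tray_empty below 0.06 m and z of red_dropper in the frame of paint_tray above 0.025 m and contact force between red_dropper and the fingers below 0.01 N).
It fails at once if another paint is lifted out of the bin (z of any of navy_dropper, orange_jar, black_jar in the frame of bin_pivot above 0.03 m).
It fails at once if the cup, truck, clamp or tape is moved by more than 20 mm (distance of any of steel_cup, model_truck, spring_clamp, tape_roll from where it was at the start of the episode above 0.02 m).
It also fails if it takes over 51 s, if anything falls off the work surface, if the arm or the gripper's body presses on something with over 40 N, if the wrist force passes 120 N, or if a joint passes its speed limit or range.

ROBOT

A 7-joint arm with a two-finger parallel gripper is mounted at the origin on a cart in front of the work surface, level with it; the furniture and walls round the work are solid. World frame = base frame: x ahead of the robot, y to its left, z up, the work surface at z = 0. Lengths are in mm, angles in rad, forces in N, time in s.
With the tool pointing down it reaches from about 350 to 775 mm from the base axis. Payload 3.1 kg.
Tool frame: the origin (TCP) lies midway between the tips of the shut fingers; the grasp point (between the pads) lies 19 mm behind it; z points along the fingers, y is the line along which they close (so a half turn about z gives the same grasp; the last joint's range is limited). The gripper opens to 85 mm and grips with 20 to 120 N. Pads are 22 mm wide; open, the fingers measure 114 mm over their backs; the gripper's body (76 mm by 85 mm) begins 54 mm behind the grasp point. The pads swing forward as they close: fully open they stand 13 mm farther back than shut.
Start: joints at [1.128, 0.311, 0.014, 1.512, -0.004, 1.319, -0.027], TCP at [214.619, -506.415, 231.304] pointing down, gripper open.
Joint ranges: [-2.7, 2.7], [-0.3, 1.91], [-1.27, 1.3], [0.12, 2.57], [-1.44, 4.58], [0.2, 2.03], [-3.05, 3.05]. Speed limits (rad/s): [2.79, 2.79, 3.14, 3.14, 3.14, 3.14, 3.14].

INTERFACE

Orientations are given as a unit quaternion [x, y, z, w].
In Python, from workcell import bot gives the robot as it stands. The module is installed in compiled form; this text tells all that it offers.
- The arm moves only by the shell command python3 -m pendant 'ROWS' [FORCE]. ROWS is JSON, a list of rows, each a list of 7 numbers: the turn, a rotation vector about the world's x, y, z in rad, then the shift along the world's x, y, z in mm, then the finger opening in mm, from 0 to 85.4. A call has 1 to 20 rows; each row shifts and turns the commanded pose from where the row before left it; what a row does not reach is not made up. A row lasts 1/10 s, in which the tool goes at most 50 mm and 8.59 degrees, less where a joint would pass 70% of its speed; a pose out of reach is approached as far as the arm can. A call with a gripper value outside its range is refused whole. The fingers move at their own pace and stop on an object; FORCE is the grip in N (left out, the last holds). Time passes only in rows, so rows that do not move let the fingers close. It gives the time, the measured TCP pose, the force, the opening and the grip force at its end, in the units of the state.
- bot.get_state(): the state, without advancing time (a new reading comes with each control period).
- bot.get_image(name): name is "side" or "top" or "wrist"; returns a dict with "pixels" (420x560x3 uint8, blue, green, red), "z_map" (420x560 float32, mm along the optical axis (not along the pixel's ray), 0 where there is no reading), "intrinsics" (3x3 intrinsics, pixels), "world_from_camera" (4x4, takes a point from camera to world coordinates). Camera axes: x right, y down, z forward; pixel columns grow to the right and rows downward; lengths in mm; the calibration is good to about 2 mm. The wrist camera is an equidistant fisheye: a pixel r from the principal point sees the ray r / f radians off the axis. A picture is of the moment at which its call begins.
- bot.close_job(): hands the job in; it is judged then, once.
The state is a dict: "time": time; "joints": joint angles; "dq": joint speeds; "effort": joint torques, N m; "tcp_pos": TCP position; "eef_rot": TCP orientation; "contact_force": force on the tool from outside, world axes, zero at the start; "moment": the same for the moment, N m; "gripper_width": finger opening in mm; "finger_force": force on a finger pad.
Only numpy, scipy, OpenCV 4.12 (cv2) and the standard library are available. Lean on these libraries where they do the work, as an engineer would, in place of code of your own. Each camera call takes 0.05 s, during which the arm holds its last target. There are 200 camera calls.

## Working session

There is one attempt and no reset: what is moved stays moved. The work goes in short steps, Python scripts to look and compute and a shell command to move; the robot and the scene stay as the last step left them, time stands still between calls to the robot, and variables do not carry over. Pictures are saved under pics/ and viewed, at most 13 in all, crops included, and the job is handed in when it is done.

```bash
mkdir -p pics; cat > h.py <<'E'
import numpy as np, cv2
from workcell import bot
def pts(im):
    K=im["intrinsics"];z=im["z_map"];T=im["world_from_camera"]
    v,u=np.mgrid[:z.shape[0],:z.shape[1]]
    p=np.stack([(u-K[0,2])/K[0,0]*z,(v-K[1,2])/K[1,1]*z,z],-1)
    w=p@T[:3,:3].T+T[:3,3]; w[z<=0]=np.nan
    return w
E
python3 - <<'E'
from h import *
for n in("top","side"):
    im=bot.get_image(n); cv2.imwrite(f"pics/{n}0.png",im["pixels"]); np.savez(f"{n}0.npz",**im)
    print(n,im["intrinsics"].round(1).tolist(),im["world_from_camera"].round(3).tolist())
print(bot.get_state())
E
```

```text
top [[529.0, 0.0, 276.2], [0.0, 529.0, 210.7], [0.0, 0.0, 1.0]] [[-0.007, -0.983, 0.185, 264.253], [-1.0, 0.005, -0.007, -136.397], [0.006, -0.185, -0.983, 1084.538], [0.0, 0.0, 0.0, 1.0]]
side [[460.4, 0.0, 283.3], [0.0, 460.4, 210.1], [0.0, 0.0, 1.0]] [[-0.861, -0.277, 0.426, 28.088], [-0.508, 0.485, -0.712, 530.284], [-0.009, -0.83, -0.558, 643.636], [0.0, 0.0, 0.0, 1.0]]
{'time': 0.1, 'joints': array([ 1.12824696,  0.31163189,  0.01398194,  1.51288635, -0.00443365,
        1.31919439, -0.02717603]), 'dq': array([ 1.70497756e-03, -1.28704489e-03,  7.83114801e-04, -4.93606041e-03,
       -6.99982163e-05,  1.61574572e-04,  8.35904199e-05]), 'effort': array([ 6.87623124e-04, -3.80856085e+01,  1.46694090e-01, -2.31243503e+01,
        1.23848679e-02,  8.14509520e-03, -3.31908389e-06]), 'tcp_pos': array([ 214.38712275, -505.79375106,  230.34141594]), 'eef_rot': array([ 9.79971365e-01,  1.99135715e-01, -2.33387861e-04, -1.01812758e-03]), 'contact_force': array([-0.63450475,  0.98575423, -0.10383167]), 'moment': array([-0.03189034, -0.01040524, -0.00914657]), 'finger_force': 0.0, 'gripper_width': 85.41404593270306}
```

View pics/top0.png

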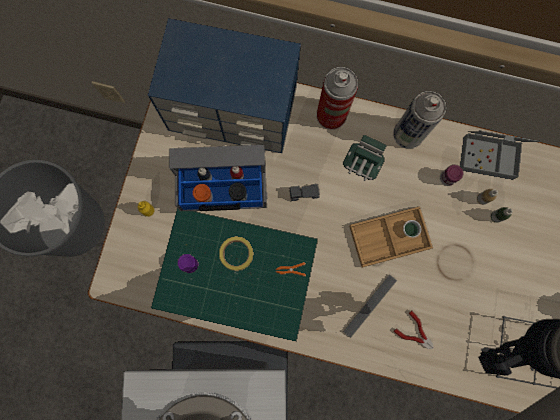

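View pics/side0.png

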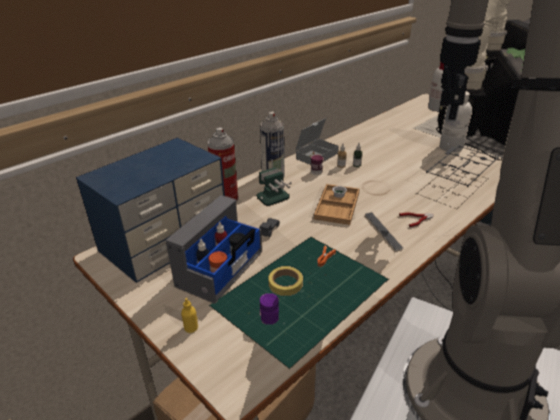

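The top view shows the blue bin around (220,185), with the red bottle's white nozzle at about (236,170) and the navy's at (203,172). The jars are orange (202,192) and black (237,191). The tray is at (390,237) with the cup in its right half (411,229), so the left half is empty. The truck is at (305,192).

Candidates for red_dropper: the red one at (236,172), navy (203,172), yellow (146,208), dark droppers at (488,196) and (503,213), and the red spray can (337,100). I choose (236,172): it is red and stands in the back row. I'll check it in a crop and measure.

```bash
python3 - <<'E'
from h import *
im=dict(np.load("top0.npz")); w=pts(im); px=im["pixels"]
s=dict(np.load("side0.npz")); ws=pts(s)
a=cv2.resize(px[140:220,150:330],None,fx=4.4,fy=4.4,interpolation=cv2.INTER_CUBIC)
b=cv2.resize(s["pixels"][185:305,150:300],None,fx=2,fy=2,interpolation=cv2.INTER_CUBIC)
c=np.zeros((600,792,3),np.uint8); c[:352]=a[:352,:792]; c[355:595,:300]=b
cv2.imwrite("pics/crop.png",np.clip(c*1.6,0,255).astype(np.uint8))
np.set_printoptions(precision=1,suppress=True)
hsv=cv2.cvtColor(px,cv2.COLOR_BGR2HSV)
def roi(m,u0,u1,v0,v1):
    k=np.zeros_like(m);k[v0:v1,u0:u1]=1;return m&(k>0)
H=w[...,2]
# roof: points with z 118..128 in region
m=roi((H>110)&(H<135),160,275,140,185); r=cv2.minAreaRect(w[m][:,:2].astype(np.float32)); print("roof",r,np.nanmedian(H[m]),m.sum(),cv2.boxPoints(r))
m=roi((H>9)&(H<22),335,440,200,275); r=cv2.minAreaRect(w[m][:,:2].astype(np.float32)); print("tray",r,np.nanmedian(H[m]),m.sum(),cv2.boxPoints(r))
blue=(hsv[...,0]>105)&(hsv[...,0]<125)&(hsv[...,1]>180)
m=roi(blue&(H>60)&(H<90),165,275,150,220); r=cv2.minAreaRect(w[m][:,:2].astype(np.float32)); print("bin",r,np.nanmedian(H[m]),m.sum(),cv2.boxPoints(r))
for n,(u,v) in dict(red=(236,171),navy=(203,172),orange=(202,192),black=(237,191),truck=(305,192),cup=(411,229),bar=(220,205)).items():
    print(n,w[v,u], np.nanmax(w[v-5:v+6,u-5:u+6,2]))
m=roi((H>88)&(H<108),165,275,180,220); print("bar",m.sum(),w[m].mean(0) if m.any() else 0, cv2.minAreaRect(w[m][:,:2].astype(np.float32)) if m.any() else 0)
red=((hsv[...,0]<8)|(hsv[...,0]>172))&(hsv[...,1]>120)
m=roi(red,225,250,160,185);print("red",m.sum(),np.nanmean(w[m],0),np.argwhere(m).mean(0))
E
```

```text
roof ((551.1758422851562, -32.60637664794922), (41.109596252441406, 178.8944091796875), 2.275851011276245) 123.22014139255322 1954 [[ 527.1   56. ]
 [ 534.2 -122.8]
 [ 575.3 -121.2]
 [ 568.2   57.6]]
tray ((412.6170959472656, -378.38525390625), (90.39372253417969, 151.6445770263672), 14.696452140808105) 14.78907888524941 993 [[ 349.7 -316.5]
 [ 388.1 -463.2]
 [ 475.6 -440.3]
 [ 437.1 -293.6]]
bin ((506.3509521484375, -31.44904327392578), (74.95482635498047, 165.466552734375), 1.2200651168823242) 70.09701632742076 640 [[ 467.1   50.5]
 [ 470.6 -115. ]
 [ 545.6 -113.4]
 [ 542.1   52.1]]
red [531.  -65.6  87.8] 96.14038436556632
navy [529.7  -1.4  86.4] 121.54360847202656
orange [493.2   1.8  71.5] 78.39610544969048
black [494.5 -66.9  73.4] 77.09279950500502
truck [ 505.  -203.7   14.6] 30.597881926828904
cup [ 426.4 -419.9   13.2] 21.589575912149485
bar [460.1 -37.3 106.5] 110.12731512384084
bar 173 [455.6 -35.7 105.5] ((456.13079833984375, -35.2008056640625), (10.710091590881348, 75.95110321044922), 1.930577278137207)
red 84 [531.3 -65.4  68.5] [173.4 236.6]
```

View pics/crop.png

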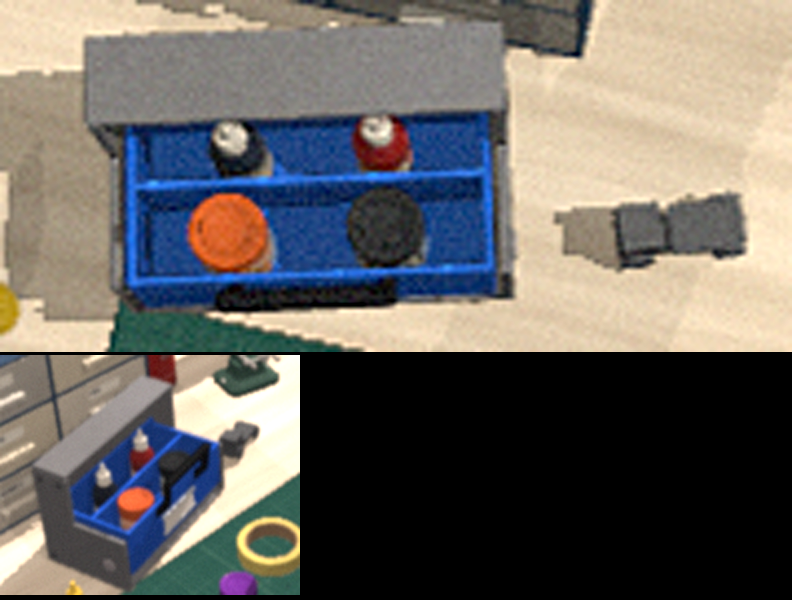

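The crop confirms it: the red bottle stands in the back-right and navy in the back-left, with orange and black jars in front. All sizes match: roof 41×179 at z 123, tray 90×152, bar at (456,-36,~102).

- Housing: origin about (491,-35), yaw +0.04.
- Tray: yaw +0.256, empty compartment at about (403,-343).

I'm moving above the bar, fingers closing along x.

```bash
python3 -m pendant '[[0,0,0.0862,17.26,33.57,-4.3,24],[0,0,0.0862,17.26,33.57,-4.3,24],[0,0,0.0862,17.26,33.57,-4.3,24],[0,0,0.0862,17.26,33.57,-4.3,24],[0,0,0.0862,17.26,33.57,-4.3,24],[0,0,0.0862,17.26,33.57,-4.3,24],[0,0,0.0862,17.26,33.57,-4.3,24],[0,0,0.0862,17.26,33.57,-4.3,24],[0,0,0.0862,17.26,33.57,-4.3,24],[0,0,0.0862,17.26,33.57,-4.3,24],[0,0,0.0862,17.26,33.57,-4.3,24],[0,0,0.0862,17.26,33.57,-4.3,24],[0,0,0.0862,17.26,33.57,-4.3,24],[0,0,0.0862,17.26,33.57,-4.3,24],[0,0,0,0,0,0,24],[0,0,0,0,0,0,24]]' 25
python3 - <<'E'
from h import *
im=bot.get_image("wrist");cv2.imwrite("pics/w1.png",im["pixels"])
im=bot.get_image("top");w=pts(im);H=w[...,2]
print(bot.get_state()["joints"].round(2))
from scipy.spatial.transform import Rotation as R
print(R.from_quat(bot.get_state()["eef_rot"]).as_matrix().round(3))
E
```

```text
time: 1.7
tcp_pos: [455.9, -35.6, 170.6]
eef_rot: [0.693, 0.721, -0.0, -0.001]
contact_force: [-0.1, -0.2, -0.0]
gripper_width: 24.1
finger_force: 0.0
[ 0.5   0.21 -0.53  1.83  0.12  1.13 -0.03]
[[-0.035  0.999 -0.001]
 [ 0.999  0.035 -0.001]
 [-0.001 -0.001 -1.   ]]
```

View pics/w1.png

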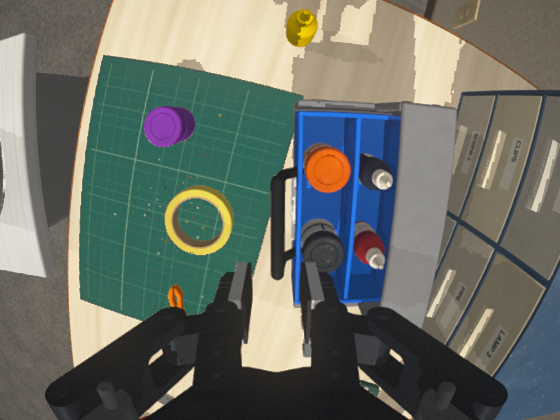

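The bar (column 277, rows 175–275) lies between the two fingertips (about 245 and 310). I'm descending around it, then pulling on the arc.

```bash
python3 -m pendant '[[0,0,0,0,0,-20,24],[0,0,0,0,0,-20,24],[0,0,0,0,0,-20,24],[0,0,0,0,0,-14,24],[0,0,0,0,0,-8,24],[0,0,0,0,0,0,13],[0,0,0,0,0,0,13],[0,0,0,0,0,0,13],[0,0,0,0,0,0,13]]' 20
```

```text
time: 2.7
tcp_pos: [456.9, -36.6, 89.9]
eef_rot: [0.694, 0.72, 0.0, 0.001]
contact_force: [1.1, 0.5, 0.0]
gripper_width: 13.1
finger_force: 0.0
```

```bash
python3 -m pendant '[[0,0,0,-1,0,0,13],[0,0,0,-2.4,-0.1,-1.4,13],[0,0,0,-2.4,-0.1,-1.4,13],[0,0,0,-2.4,-0.1,-1.4,13],[0,0,0,-2.3,-0.1,-1.4,13],[0,0,0,-2.1,-0.1,-1.7,13],[0,0,0,-2.1,-0.1,-1.7,13],[0,0,0,-2.1,-0.1,-1.7,13],[0,0,0,-2.1,-0.1,-1.7,13],[0,0,0,-1.9,-0.1,-2,13],[0,0,0,-1.9,-0.1,-2,13],[0,0,0,-1.8,-0.1,-2,13],[0,0,0,-1.8,0,-2,13],[0,0,0,-1.6,0,-2.2,13],[0,0,0,-1.6,0,-2.2,13],[0,0,0,-1.6,0,-2.2,13],[0,0,0,-1.6,0,-2.2,13],[0,0,0,-2,0,0,13],[0,0,0,-2,0,0,13],[0,0,0,0,0,0,13]]'
```

```text
time: 4.7
tcp_pos: [423.7, -37.7, 60.0]
eef_rot: [0.694, 0.72, 0.004, 0.003]
contact_force: [11.2, 0.2, -10.1]
gripper_width: 12.8
finger_force: 6.0
```

```bash
python3 -m pendant '[[0,0,0,1,0,0,26],[0,0,0,0,0,0,26],[0,0,0,0,0,0,26],[0,0,0,0,0,15,26],[0,0,0,0,0,25,26],[0,0,0.112,-5,0,25,45],[0,0,0.112,-5,0,25,45],[0,0,0.112,-5,0,25,45],[0,0,0.112,-5,0,25,45],[0,0,0.112,-5,0,20,45],[0,0,0.112,-5,0,0,45],[0,0,0.112,-5,0,0,45],[0,0,0.112,-5,0,0,45],[0,0,0.112,0,0,0,45],[0,0,0.112,0,0,0,45],[0,0,0.112,0,0,0,45],[0,0,0.112,0,0,0,45],[0,0,0.112,0,0,0,45],[0,0,0.112,0,0,0,45],[0,0,0,0,0,0,45]]'
python3 - <<'E'
from h import *
im=bot.get_image("wrist");np.savez("w2.npz",**im);t=bot.get_image("top");np.savez("t2.npz",**t)
a=cv2.resize(t["pixels"][130:250,130:300],None,fx=3,fy=3)
c=np.zeros((420+360,560,3),np.uint8);c=np.hstack([cv2.resize(im["pixels"],(400,300)),np.zeros((300,0,3),np.uint8)])
o=np.zeros((370+230,800,3),np.uint8);o[:360,:510]=a;o[300:600,400:800]=c
cv2.imwrite("pics/v2.png",np.clip(o*1.5,0,255).astype(np.uint8))
print(bot.get_state()["joints"].round(2),im["intrinsics"].tolist(),im["world_from_camera"].round(3).tolist())
E
```

```text
time: 6.7
tcp_pos: [379.3, -37.4, 219.3]
eef_rot: [-0.017, 1.0, 0.0, -0.001]
contact_force: [-0.0, 0.7, -0.3]
gripper_width: 45.1
finger_force: 0.0
[ 0.64 -0.01 -0.58  1.92 -0.01  1.23  1.67] [[325.19226210127806, 0.0, 275.8296246778181], [0.0, 325.19226210127806, 215.2661017350786], [0.0, 0.0, 1.0]] [[-0.035, 0.952, 0.305, 300.654], [0.999, 0.033, 0.012, -39.745], [0.001, 0.306, -0.952, 362.298], [0.0, 0.0, 0.0, 1.0]]
```

View pics/v2.png

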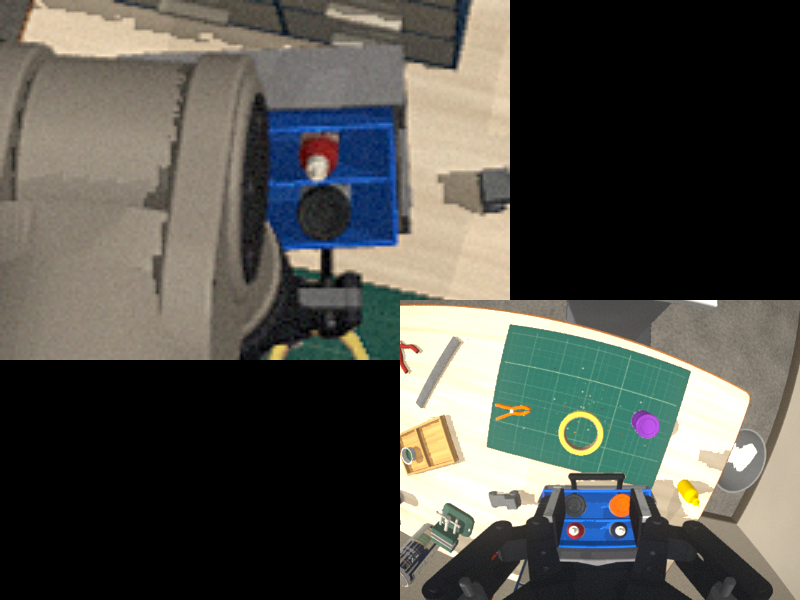

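Tipped: the red bottle leans with the bin (top-view nozzle at about (235,186), body (236,181)), and the jars and navy still stand. Now I measure its axis and the tilt.

```bash
python3 - <<'E'
from h import *
np.set_printoptions(precision=1,suppress=True)
t=dict(np.load("t2.npz"));w=pts(t);hsv=cv2.cvtColor(t["pixels"],cv2.COLOR_BGR2HSV)
k=np.zeros(w.shape[:2],bool);k[172:194,227:246]=1
red=k&((hsv[...,0]<8)|(hsv[...,0]>172))&(hsv[...,1]>120)
nz=k&(hsv[...,1]<80)&(hsv[...,2]>100)
print("red",red.sum(),np.nanmedian(w[red],0),"nozzle",nz.sum(),np.nanmedian(w[nz],0))
def loc(p,o=(491.2,-35)):   # world->housing (pivot height)
    c,s=np.cos(.04),np.sin(.04);d=p-np.array([o[0],o[1],32]);return np.stack([d[...,0]*c+d[...,1]*s,-d[...,0]*s+d[...,1]*c,d[...,2]],-1)
L=loc(w)
c,s=np.cos(.55),np.sin(.55)
B=np.stack([L[...,0]*c+L[...,2]*s,L[...,1],-L[...,0]*s+L[...,2]*c],-1)
print("bin frame red",np.nanmedian(B[red],0),np.nanpercentile(B[red],[3,97],axis=0),"nz",np.nanmedian(B[nz],0),np.nanpercentile(B[nz],[3,97],axis=0))
blue=(hsv[...,0]>105)&(hsv[...,0]<125)&(hsv[...,1]>180);
q=np.zeros_like(k);q[160:215,222:265]=1;q&=blue
b=B[q]
print("back wall top",np.nanmax(b[:,2]), b[(b[:,0]>50)][:,2].max(), "divider",np.median(b[(b[:,0]>18)&(b[:,0]<36)&(b[:,2]>30)],0),"front",np.median(b[(b[:,0]<-8)&(b[:,2]>25)],0))
# wrist fisheye rays
m=dict(np.load("w2.npz"));h2=cv2.cvtColor(m["pixels"],cv2.COLOR_BGR2HSV);K=m["intrinsics"];T=m["world_from_camera"]
r=((h2[...,0]<8)|(h2[...,0]>172))&(h2[...,1]>120);r[:300]=0;r[345:]=0;r[:,:225]=0;r[:,270:]=0
wz=(h2[...,1]<80)&(h2[...,2]>110);wz[:300]=0;wz[345:]=0;wz[:,:225]=0;wz[:,270:]=0
for n,mm,zb in(("red",r,45),("nozzle",wz,66)):
    v,u=np.argwhere(mm).mean(0);a=np.array([u-K[0,2],v-K[1,2]]);rr=np.hypot(*a);th=rr/K[0,0]
    d=T[:3,:3]@np.r_[a/rr*np.sin(th),np.cos(th)];hgt=32+45*s+zb*c
    p=T[:3,3]+d*(hgt-T[2,3])/d[2];l=loc(p);print(n,mm.sum(),u,v,"world",p,"bin",l[0]*c+l[2]*s,l[1],-l[0]*s+l[2]*c)
E
```

```text
red 88 [513.5 -66.8  89.5] nozzle 41 [499.4 -67.1 102.3]
bin frame red [ 48.2 -32.9  38.9] [[ 36.7 -41.3  28.7]
 [ 54.6 -19.9  44.3]] nz [ 42.2 -32.3  56.7] [[ 35.6 -37.1  45.9]
 [ 47.3 -26.2  67.4]]
back wall top 360.5230384850217 360.5230384850217 divider [ 27.4 -49.9  37.7] front [-16.1 -43.4  37.5]
red 247 246.3684210526316 322.3562753036437 world [501.7 -62.3  93.9] bin 40.37625431509068 -27.740584061730445 47.834842584336414
nozzle 135 242.88148148148147 322.3777777777778 world [488.5 -64.2 111.8] bin 38.43964963035948 -29.02389076355745 70.02218501262335
```

Tilt checks out at 0.55 (the divider and front wall land where they should), with the red axis at bin x≈43, y≈-31.5. Next is the pre-grasp along the bottle's axis.

```bash
python3 -m pendant '[[0.0044,-0.11,0,10,-3,0,50],[0.0044,-0.11,0,10,-3,0,50],[0.0044,-0.11,0,10,-3,0,50],[0.0044,-0.11,0,10,-3,0,50],[0.0044,-0.11,0,10,-3,-10,50],[0,0,0,15,-4,-15,50],[0,0,0,15,-4,-20,50],[0,0,0,12,-4,-20,50],[0,0,0,8.2,-2.6,-18.8,50],[0,0,0,0,0,0,50],[0,0,0,0,0,0,50]]' 30
python3 - <<'E'
from h import *
from scipy.spatial.transform import Rotation as R
M=R.from_quat(bot.get_state()["eef_rot"]).as_matrix();print(M.round(3))
im=bot.get_image("wrist");cv2.imwrite("pics/w3.png",im["pixels"])
E
```

```text
time: 7.9
tcp_pos: [480.1, -66.7, 135.7]
eef_rot: [-0.016, 0.962, 0.007, 0.271]
contact_force: [-0.2, 0.1, -0.2]
gripper_width: 50.3
finger_force: 0.0
[[-0.853 -0.035  0.521]
 [-0.027  0.999  0.022]
 [-0.522  0.005 -0.853]]
```

View pics/w3.png

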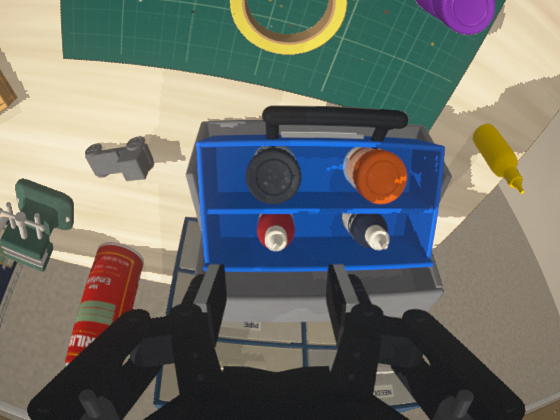

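The red bottle (column 276) is centred between the fingers (about 215 and 340), with navy at (370,235) clear of them. I'm descending along the axis and gripping.

```bash
python3 -m pendant '[[0,0,0,5.2,0.2,-8.6,50],[0,0,0,5.2,0.2,-8.6,50],[0,0,0,5.2,0.2,-8.6,50],[0,0,0,5.2,0.2,-8.6,50],[0,0,0,5.2,0.2,-8.5,50],[0,0,0,5.1,0.2,-8.5,50],[0,0,0,5.1,0.1,-8.5,50],[0,0,0,5,0.1,-8.5,50],[0,0,0,0,0,0,50],[0,0,0,0,0,0,20],[0,0,0,0,0,0,20],[0,0,0,0,0,0,20],[0,0,0,0,0,0,20],[0,0,0,0,0,0,20],[0,0,0,0,0,0,20],[0,0,0,0,0,0,20]]' 30
```

```text
time: 9.55
tcp_pos: [517.4, -65.2, 73.4]
eef_rot: [-0.016, 0.963, 0.009, 0.269]
contact_force: [-1.0, 2.0, 5.6]
gripper_width: 24.5
finger_force: 30.0
```

```bash
python3 -m pendant '[[0,0,0,-2.6,-0.1,4.3,20],[0,0,0,-5.2,-0.2,8.5,20],[0,0,0,-5.2,-0.2,8.5,20],[0,0,0,-5.2,-0.2,8.5,20],[0,0,0,-5.2,-0.2,8.5,20],[0,0,0,-5.2,-0.2,8.5,20],[0,0,0,-5.2,-0.2,8.5,20],[0,0,0,-5.2,-0.2,8.5,20],[0,0,0,-5.2,-0.2,8.5,20],[0,0,0,-5.2,-0.2,8.5,20],[0,0,0,-5.2,-0.2,8.5,20],[0,0,0,-5.2,-0.2,8.5,20],[0,0,0,0,0,0,20],[0,0,0,0,0,0,20]]' 40
python3 - <<'E'
from h import *
im=bot.get_image("wrist");s=bot.get_image("side");np.savez("w4.npz",**im);np.savez("s4.npz",**s)
o=np.zeros((600,800,3),np.uint8);o[:300,:400]=cv2.resize(im["pixels"],(400,300))
o[:600,400:800]=cv2.resize(s["pixels"][130:310,150:270],(400,600))
cv2.imwrite("pics/v4.png",np.clip(o*1.4,0,255).astype(np.uint8))
E
```

```text
time: 10.95
tcp_pos: [457.2, -67.8, 170.7]
eef_rot: [-0.016, 0.963, 0.009, 0.269]
contact_force: [0.3, -0.5, -0.3]
gripper_width: 24.5
finger_force: 39.4
```

View pics/v4.png

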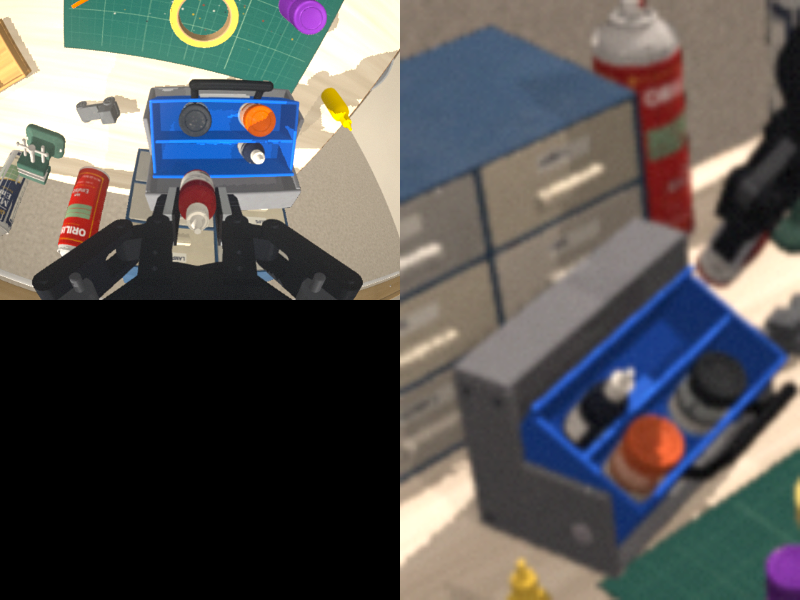

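The bottle is held and aligned with the fingers; navy and both jars stay standing. Next I upright it and move over the empty compartment.

```bash
python3 -m pendant '[[-0.0044,0.109,0,-6,-30.5,-2,20],[-0.0044,0.109,0,-6,-30.5,-4,20],[-0.0044,0.109,0,-6,-30.5,-4,20],[-0.0044,0.109,0,-6,-30.5,-4,20],[-0.0044,0.109,0,-6,-30.5,-4,20],[0,0,0,-6,-30.5,-4,20],[0,0,0,-6,-30.5,-5,20],[0,0,0,-6,-30.5,-5,20],[0,0,0,-6,-30.8,-5,20],[0,0,0,0,0,-15,20],[0,0,0,0,0,-15,20],[0,0,0,0,0,0,20],[0,0,0,0,0,0,20]]' 
python3 - <<'E'
from h import *
from scipy.spatial.transform import Rotation as R
np.set_printoptions(precision=3,suppress=True)
print(R.from_quat(bot.get_state()["eef_rot"]).as_matrix()[:,2])
s=bot.get_image("side");t=bot.get_image("top");im=bot.get_image("wrist")
o=np.zeros((600,800,3),np.uint8);o[:300,:400]=cv2.resize(im["pixels"],(400,300))
o[300:600,:400]=cv2.resize(t["pixels"][180:300,310:470],(400,300))
o[:600,400:800]=cv2.resize(s["pixels"][110:260,290:390],(400,600))
cv2.imwrite("pics/v5.png",np.clip(o*1.4,0,255).astype(np.uint8))
np.savez("s5.npz",**s);w=pts(s);h=cv2.cvtColor(s["pixels"],cv2.COLOR_BGR2HSV)
E
```

```text
time: 12.35
tcp_pos: [403.3, -342.1, 103.2]
eef_rot: [-0.016, 1.0, 0.003, -0.001]
contact_force: [-0.1, 0.1, -0.6]
gripper_width: 24.7
finger_force: 39.5
[-0.003  0.006 -1.   ]
```

View pics/v5.png

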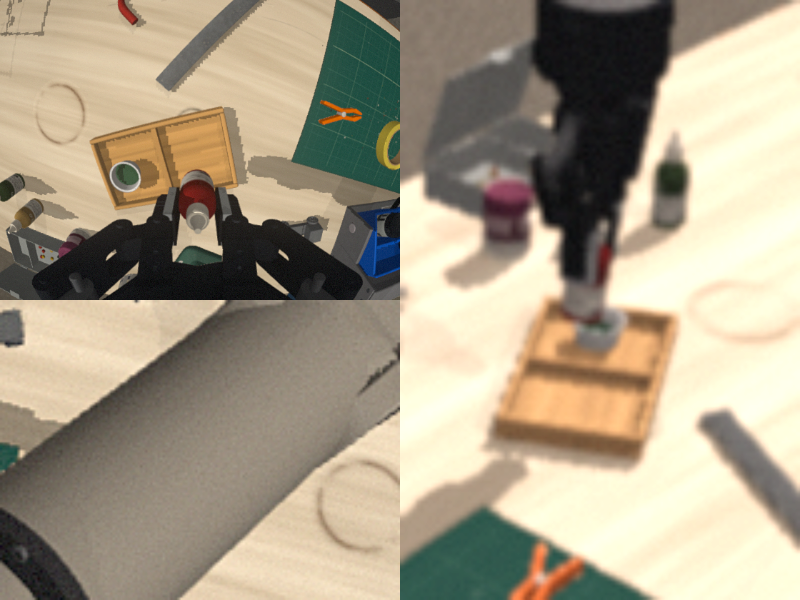

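The bottle hangs upright above the compartment (side-view foot at about (336,189)), with the cup clear. I'm lowering it, slowly at the end.

```bash
python3 -m pendant '[[0,0,0,0,0,-15,20],[0,0,0,0,0,-15,20],[0,0,0,0,0,-12,20],[0,0,0,0,0,-8,20],[0,0,0,0,0,-6,20],[0,0,0,0,0,-4,20],[0,0,0,0,0,-3,20],[0,0,0,0,0,0,20],[0,0,0,0,0,0,20]]'
python3 - <<'E'
from h import *
s=bot.get_image("side")
np.savez("s6.npz",**s);np.set_printoptions(precision=1,suppress=True)
w=pts(s);h=cv2.cvtColor(s["pixels"],cv2.COLOR_BGR2HSV)
m=((h[...,0]<8)|(h[...,0]>170))&(h[...,1]>110)
k=np.abs(w[...,0]-403)+np.abs(w[...,1]+343)<50
m&=k;print(m.sum(),np.nanpercentile(w[m],[2,50,98],axis=0))
E
```

```text
time: 13.4
tcp_pos: [403.4, -342.6, 41.0]
eef_rot: [-0.016, 1.0, 0.002, -0.001]
contact_force: [-0.5, -0.0, -0.5]
gripper_width: 23.8
finger_force: 39.5
25 [[ 389.3 -346.5   13.4]
 [ 391.4 -335.6   50.8]
 [ 405.8 -327.4   57.5]]
```

```bash
python3 -m pendant '[[0,0,0,0,0,-1,20],[0,0,0,0,0,-1,20],[0,0,0,0,0,-1,20],[0,0,0,0,0,-1,20],[0,0,0,0,0,0,20],[0,0,0,0,0,0,20]]'; python3 -m pendant '[[0,0,0,0,0,-1,20],[0,0,0,0,0,-1,20],[0,0,0,0,0,0,20],[0,0,0,0,0,0,20]]'
```

```text
time: 14.05
tcp_pos: [403.2, -342.4, 36.7]
eef_rot: [-0.016, 1.0, 0.003, -0.001]
contact_force: [0.3, 0.3, -1.3]
gripper_width: 23.8
finger_force: 39.5
time: 14.45
tcp_pos: [403.7, -342.6, 35.8]
eef_rot: [-0.016, 1.0, 0.003, -0.0]
contact_force: [-1.6, 2.0, 6.2]
gripper_width: 24.4
finger_force: 40.2
```

Contact: 6 N at the expected height. Release, lift off and look.

```bash
python3 -m pendant '[[0,0,0,0,0,0.5,26],[0,0,0,0,0,0,30],[0,0,0,0,0,0,40],[0,0,0,0,0,0,50],[0,0,0,0,0,0,50],[0,0,0,0,0,0,50],[0,0,0,0,0,5,50],[0,0,0,0,0,15,50],[0,0,0,0,0,25,50],[0,0,0,0,0,35,50],[0,0,0,0,0,35,50],[0,0,0,0,0,35,50],[0,0,0,0,20,10,50],[0,0,0,0,30,0,50],[0,0,0,0,30,0,50],[0,0,0,0,0,0,50]]' 20
python3 - <<'E'
from h import *
s=bot.get_image("side");t=bot.get_image("top");im=bot.get_image("wrist")
o=np.zeros((600,800,3),np.uint8);o[:300,:400]=cv2.resize(im["pixels"],(400,300))
o[300:600,:400]=cv2.resize(t["pixels"][130:280,250:450],(400,300))
o[:600,400:800]=cv2.resize(s["pixels"][110:260,290:390],(400,600))
cv2.imwrite("pics/v6.png",np.clip(o*1.4,0,255).astype(np.uint8))
E
```

```text
time: 16.05
tcp_pos: [404.2, -257.4, 195.4]
eef_rot: [-0.019, 1.0, 0.005, -0.0]
contact_force: [-0.7, 0.3, 0.4]
gripper_width: 49.7
finger_force: 0.0
```

View pics/v6.png

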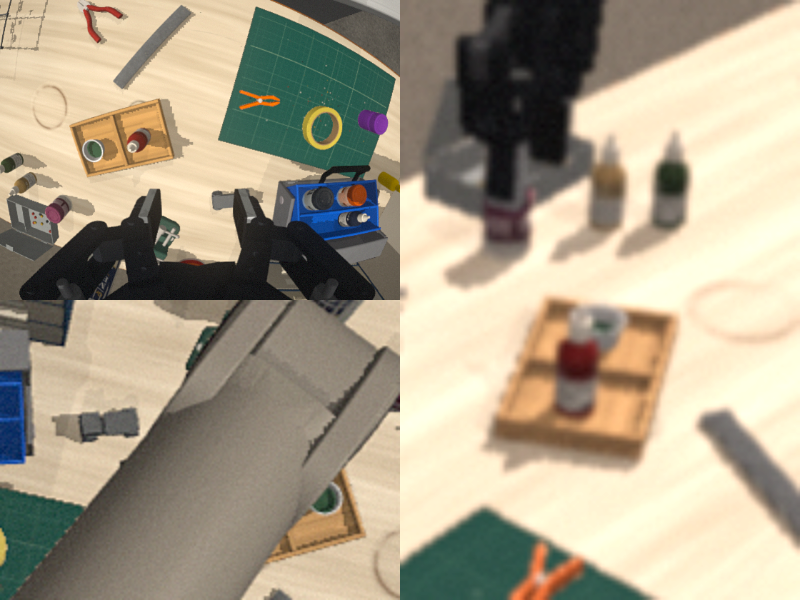

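The red bottle stands upright in the empty compartment (side crop (577,375)), the cup is undisturbed, and the bin remains tipped. Back to the bar.

```bash
python3 -m pendant '[[0,0,-0.112,1.5,15.7,0,26],[0,0,-0.112,1.5,15.7,0,26],[0,0,-0.112,1.5,15.7,0,26],[0,0,-0.112,1.5,15.7,0,26],[0,0,-0.112,1.5,15.7,0,26],[0,0,-0.112,1.5,15.7,0,26],[0,0,-0.112,1.5,15.7,0,26],[0,0,-0.112,1.5,15.7,0,26],[0,0,-0.112,1.5,15.7,0,26],[0,0,-0.112,1.5,15.7,0,26],[0,0,-0.112,1.5,15.7,-10,26],[0,0,-0.112,1.5,15.7,-15,26],[0,0,-0.112,1.5,15.7,-20,26],[0,0,-0.112,1.5,15.7,-20,26],[0,0,0,0,0,0,26],[0,0,0,0,0,0,26]]' 20
python3 - <<'E'
from h import *
im=bot.get_image("wrist");cv2.imwrite("pics/w7.png",im["pixels"][100:,150:450])
from scipy.spatial.transform import Rotation as R
print(R.from_quat(bot.get_state()["eef_rot"]).as_matrix().round(3))
E
```

```text
time: 17.8
tcp_pos: [424.5, -44.2, 130.5]
eef_rot: [0.694, 0.72, 0.002, 0.002]
contact_force: [-0.2, -0.5, 1.3]
gripper_width: 26.2
finger_force: 0.0
[[-0.034  0.999  0.007]
 [ 0.999  0.034  0.   ]
 [ 0.     0.007 -1.   ]]
```

View pics/w7.png

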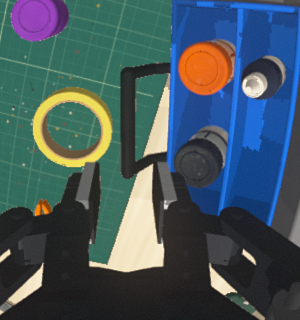

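The bar (column 127) is centred between the fingertips (95 and 160). I'm shifting 6 mm left and descending around it.

```bash
python3 -m pendant '[[0,0,0,0,6.5,0,26],[0,0,0,0,0,-20,26],[0,0,0,0,0,-20,26],[0,0,0,0,0,-15,26],[0,0,0,0,0,-10,26],[0,0,0,0,0,-5,26],[0,0,0,0,0,0,13],[0,0,0,0,0,0,13],[0,0,0,0,0,0,13],[0,0,0,0,0,0,13]]' 20
```

```text
time: 18.85
tcp_pos: [424.8, -36.1, 60.8]
eef_rot: [0.695, 0.719, 0.003, 0.002]
contact_force: [-0.2, -0.6, -0.0]
gripper_width: 13.0
finger_force: 0.0
```

```bash
python3 -m pendant '[[0,0,0,1,0,0,13],[0,0,0,1.6,0,2.2,13],[0,0,0,1.6,0,2.2,13],[0,0,0,1.6,0,2.2,13],[0,0,0,1.6,0,2.2,13],[0,0,0,1.9,0.1,2,13],[0,0,0,1.9,0.1,2,13],[0,0,0,1.8,0.1,2,13],[0,0,0,1.8,0.1,2,13],[0,0,0,2.1,0.1,1.7,13],[0,0,0,2.1,0.1,1.7,13],[0,0,0,2.1,0.1,1.7,13],[0,0,0,2.1,0.1,1.7,13],[0,0,0,2.4,0.1,1.4,13],[0,0,0,2.4,0.1,1.4,13],[0,0,0,2.4,0.1,1.4,13],[0,0,0,2.3,0.1,1.4,13],[0,0,0,2,0,0,13],[0,0,0,0,0,0,13]]'
```

```text
time: 20.75
tcp_pos: [458.6, -35.0, 89.6]
eef_rot: [0.695, 0.719, 0.002, 0.001]
contact_force: [-5.7, -0.4, 3.7]
gripper_width: 13.1
finger_force: 2.4
```

```bash
python3 -m pendant '[[0,0,0,1.5,0,0.5,13],[0,0,0,1.5,0,0.5,13],[0,0,0,0,0,0,13],[0,0,0,0,0,0,13]]'
```

```text
time: 21.15
tcp_pos: [458.6, -35.0, 89.6]
eef_rot: [0.695, 0.719, -0.0, -0.001]
contact_force: [-8.1, -0.8, 4.2]
gripper_width: 13.0
finger_force: 4.3
```

Position didn't move while the force rose, so the bin is at its home stop. I'm releasing and backing off.

```bash
python3 -m pendant '[[0,0,0,-3,0,-0.5,26],[0,0,0,0,0,0,26],[0,0,0,0,0,0,26],[0,0,0,0,0,15,26],[0,0,0,0,0,25,26],[0,0,0,0,0,35,26],[0,0,0,0,0,40,26],[0,0,0,-10,-40,20,26],[0,0,0,-10,-45,0,26],[0,0,0,-10,-45,0,26],[0,0,0,-10,-45,0,26],[0,0,0,-10,-45,0,26],[0,0,0,-10,-45,0,26],[0,0,0,0,0,0,26],[0,0,0,0,0,0,26]]'
python3 - <<'E'
from h import *
s=bot.get_image("side");t=bot.get_image("top");np.set_printoptions(precision=1,suppress=True)
w=pts(t);H=w[...,2];k=np.zeros(H.shape,bool);k[180:220,165:275]=1;m=k&(H>95)&(H<112)
print("bar",m.sum(),np.median(w[m],0))
ws=pts(s);h=cv2.cvtColor(s["pixels"],cv2.COLOR_BGR2HSV)
m=((h[...,0]<8)|(h[...,0]>170))&(h[...,1]>110)&(np.abs(ws[...,0]-403)+np.abs(ws[...,1]+343)<60)
print("red",m.sum(),np.nanpercentile(ws[m],[2,50,98],axis=0))
o=np.zeros((600,800,3),np.uint8)
o[:300,:400]=cv2.resize(t["pixels"][130:280,130:330],(400,300))
o[300:600,:400]=cv2.resize(s["pixels"][180:310,150:320],(400,300))
o[:600,400:800]=cv2.resize(s["pixels"][130:280,290:390],(400,600))
cv2.imwrite("pics/v8.png",np.clip(o*1.4,0,255).astype(np.uint8))
E
```

```text
time: 22.65
tcp_pos: [398.8, -301.5, 225.2]
eef_rot: [0.696, 0.718, 0.002, 0.002]
contact_force: [0.7, 0.6, 0.0]
gripper_width: 26.3
finger_force: 0.0
bar 211 [455.6 -35.1 106.1]
red 90 [[ 392.6 -344.7    7.8]
 [ 401.  -332.7   44.5]
 [ 414.4 -327.9   53.6]]
```

View pics/v8.png

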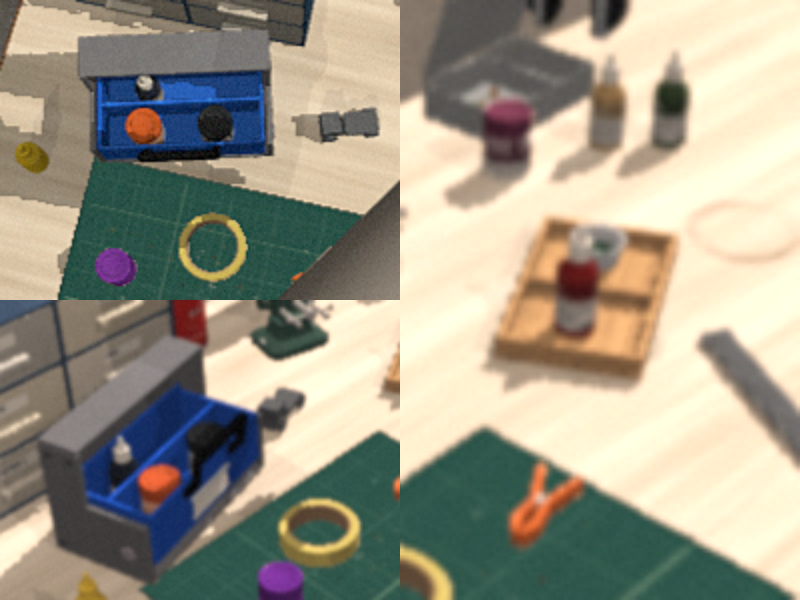

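The bin is home: the bar is back at (455.6,-35.1). Navy and both jars stand, the red bottle stands upright in the tray, and nothing else has moved. Handing in.

```bash
python3 -c "
from workcell import bot
print(bot.close_job())"
```

```text
the job is handed in; nothing more can be done
None
```

The red bottle stands upright in the tray's empty compartment, and the bin is home with navy and both jars still standing. The job was handed in after about 23 s of the 51 s; no verdict came back.

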